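# Lift the bar frame off the chocolate forming station

## Robot

A 6-joint arm with a two-finger parallel gripper is mounted at the origin on the work surface. World frame = base frame: x ahead of the robot, y to its left, z up, the work surface at z = 0. Lengths are in m, angles in degrees, forces in N, time in s.
With the tool pointing down it reaches from about 0.35 to 0.875 m from the base axis. Payload 4.2 kg.
Tool frame: the origin (TCP) lies on the centre line of the jaws, within the pads' length; the fingertips stand 25 mm ahead of it and the grasp point (between the pads) lies 6 mm ahead of it; z points along the fingers, y is the line along which they close (so a half turn about z gives the same grasp; the last joint's range is limited). The gripper opens to 87 mm and grips with 3 to 60 N. Pads are 19 mm wide; open, the fingers measure 117 mm over their backs; the gripper's body (75 mm by 190 mm) begins 51 mm behind the grasp point.
Start: joints at [-61.902, 22.042, 0.453, 0, -68.411, -14.817], TCP at [0.144, -0.608, 0.248] pointing down, gripper open.
Joint ranges: [-179.83, 179.83], [-69.29, 118.12], [-61.27, 80.66], [-181.25, 117.63], [-171.15, -9.14], [-177.46, 177.46]. Speed limits (degrees/s): [159.86, 159.86, 180, 180, 180, 180].

## Interface

Orientations are given as a 3x3 rotation matrix whose columns are the frame's x, y, z axes.
In Python, from station import r gives the robot as it stands.
- The arm moves only by the tool move_arm, never from a script. Its argument "series" is a list of rows, each an object with "grip": the opening, from 0 (shut) to 1 (fully open); "xyz": the shift along the tool's x, y, z in mm, a list of three; "angular": the turn, a rotation vector about the tool's x, y, z in rad, a list of three. A call has 1 to 10 rows; each row is the pose to reach, as a shift and turn from the pose commanded when the call began, along the tool's axes at that moment; what a row does not reach only later rows make up. A row lasts 1/10 s, in which the tool goes at most 50 mm and 8.59 degrees, less where a joint would pass 70% of its speed; a pose out of reach is approached as far as the arm can. A call with a gripper value outside its range is refused whole. The fingers move at their own pace and stop on an object; the grip force is fixed at half the most. Time passes only in rows, so rows that repeat a pose let the fingers close. It gives the time, the measured TCP pose, the force, the opening and the grip force at its end, in the units of the state.
- r.sense(): the state, without advancing time (a new reading comes with each control period).
- r.capture(name): name is "scene" or "top" or "wrist"; returns a dict with "img" (400x640x3 uint8, red, green, blue), "camera_matrix" (3x3 intrinsics, pixels), "rvec" (rotation vector, rad) and "tvec" (3), from world to camera coordinates, as OpenCV has them; the wrist camera has in their place "hand_eye" (4x4, takes a point from camera to tool coordinates, whose origin is the TCP and whose axes are the flange's). Camera axes: x right, y down, z forward; pixel columns grow to the right and rows downward; lengths in m; the calibration is good to about 2 mm. A picture is of the moment at which its call begins: read the wrist's pose just before it. There is no depth.
- r.finish_job(): hands the job in; it is judged then, once.
The state is a dict: "time_s": time; "joints": joint angles; "joint_velocities": joint speeds; "effort": joint torques, N m; "tcp_pos": TCP position; "ee_rot": TCP orientation; "wrist_force": force on the tool from outside, world axes, zero at the start; "moment": the same for the moment, N m; "gripper_width": opening from 0.0 (shut) to 1.0 (fully open); "gripper_force": force on a finger pad.
Only numpy, scipy, OpenCV 4.12 (cv2) and the standard library are available. Lean on these libraries where they do the work, as an engineer would, in place of code of your own. Each camera call takes 0.05 s, during which the arm holds its last target. There are 200 camera calls.

## Task

The chocolate bars have set: take the forming frame with the long slots by its handle and lift it straight up off its two locating pins, keeping it level. Then set it down flat and gently in the middle of the marble slab, letting go only once it rests there. Leave the other frame, the one with the round holes, where it is.

Things in the scene. Friction and masses are not known exactly. Their poses are not given: they have to be found in the camera images.
- frame_grip (a point): Handle-bar centre of the loose frame with four long slots: white plate 130x120x10 mm (x,y,z), 0.3 kg, lying level on its station, 3 mm slack on the pins. Over its middle a steel bridge handle: bar 70 mm along x, 16 wide (grip across this, along y), 24 tall, on 10 mm posts 60 mm apart. Point is 50 mm above the frame's underside, 12 below the bar's top; axes the frame's, z up.
- station: Fixed aluminium base under the slotted frame, 160x150x12 mm, origin at the centre of its underside, z up. Two upright 9 mm steel pins on its x axis, 54 mm either side of centre, rise 30 mm above its top face (20 mm above the plate): the frame must rise 30 mm to clear them. Low dark set bars stay on it. Stands left, middle or right.
- slab: Flat empty marble slab fixed on the counter, 190x190x12 mm, origin at the centre of its underside, z up; its top is 12 mm above the origin. Stands left, middle or right.
- other_frame_grip (a point): Handle-bar centre of the other frame, to be left alone: same plate, handle, base and pins, but with six round holes 29 mm wide (round dark sweets in them) in place of the slots. Point and axes as for the slotted frame; its handle's top is 74 mm above the counter.
Mind the look-alikes: they are no part of the job. What is shaped like the part that bears frame_grip but green or purple is not meant.

How it is judged:
By the outcome, as a careful person would: the job done as asked, in the order asked, and still so for the second after the job is handed in, with the robot touching nothing.
It also fails if it takes over 46 s, if anything falls off the work surface, if the arm or the gripper's body presses on something with over 40 N, if the wrist force passes 120 N, or if a joint passes its speed limit or range.

## Working session

There is one attempt and no reset: what is moved stays moved. The work goes in short steps, Python scripts to look and compute and a tool call to move; the robot and the scene stay as the last step left them, time stands still between calls to the robot, and variables do not carry over. Pictures are saved under pics/ and viewed, at most 10 in all, crops included, and the job is handed in when it is done.

Besides the shell and the picture viewer there is one more tool, called after "Emit:" by a JSON object that holds its "method" and its "body". move_arm: Moves the arm, as the interface text tells. Its arguments: {"type":"object","properties":{"series":{"type":"array"}},"required":["series"]}

```bash
mkdir -p pics
python3 - <<'E'
from station import r
import cv2,pickle
for n in ("scene","top"):
    c=r.capture(n); pickle.dump(c,open(f"pics/{n}.pkl","wb")); cv2.imwrite(f"pics/{n}.png",c["img"][:,:,::-1])
print(r.sense())
E
```

```text
{'time_s': 0.1, 'joints': array([-6.19029905e+01,  2.20869054e+01,  3.86643247e-01, -2.66942958e-02,
       -6.84103710e+01, -1.48178102e+01]), 'joint_velocities': array([ 0.01432945, -0.06725677,  0.21283686,  0.00503364,  0.12220563,
        0.01443303]), 'effort': array([-9.32986804e-04, -3.91689849e+01,  1.87934572e+01,  4.23184589e+00,
        1.35213046e-02, -6.89795093e-05]), 'tcp_pos': array([ 0.14348346, -0.6077982 ,  0.24655298]), 'ee_rot': array([[-9.73301765e-01, -2.29528638e-01, -5.27212995e-04],
       [-2.29529232e-01,  9.73299899e-01,  1.90735429e-03],
       [ 7.53439227e-05,  1.97744209e-03, -9.99998042e-01]]), 'wrist_force': array([-0.23307927,  1.08862836, -0.39913318]), 'moment': array([-0.00300852, -0.03731068,  0.00432257]), 'gripper_force': 0.0, 'gripper_width': 1.0033161311000867}
```

View pics/scene.png

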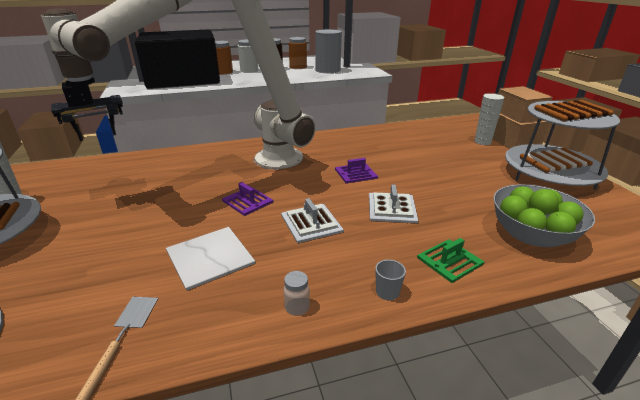

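View pics/top.png

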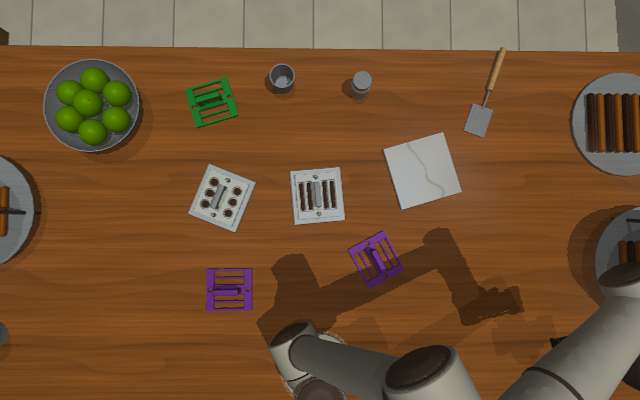

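The scene and top pictures show the slotted frame in the middle (top px ~317,195), the slab to the right (~422,170), and the round-hole frame on the left (~222,198). The purple and green ones are look-alikes. Next I measure them.

```bash
cat > h.py <<'E'
import numpy as np,cv2
def ray(c,uv,z):
    R=cv2.Rodrigues(np.array(c["rvec"],float))[0];t=np.array(c["tvec"],float).ravel()
    uv=np.array(uv,float).reshape(-1,2)
    d=np.c_[uv,np.ones(len(uv))]@np.linalg.inv(c["camera_matrix"]).T@R
    o=-R.T@t
    return (o+d*((z-o[2])/d[:,2:]))
E
python3 - <<'E'
import pickle,cv2,numpy as np
from h import ray
c=pickle.load(open("pics/top.pkl","rb"));im=c["img"]
hsv=cv2.cvtColor(im,cv2.COLOR_RGB2HSV)
m=((hsv[...,1]<50)&(hsv[...,2]>110)).astype(np.uint8)
m[:130]=0;m[240:]=0;m[:,:150]=0;m[:,500:]=0
for k in cv2.findContours(m,cv2.RETR_EXTERNAL,cv2.CHAIN_APPROX_NONE)[0]:
    if cv2.contourArea(k)<500: continue
    b=cv2.boxPoints(cv2.minAreaRect(k)); w=ray(c,b,0.012)
    e=np.diff(w,axis=0)[:2]
    print(w.mean(0).round(4),np.linalg.norm(e,axis=1).round(4),np.degrees(np.arctan2(e[:,1],e[:,0])).round(1),b.mean(0).round(1))
crop=cv2.resize(im[155:235,270:365],None,fx=7,fy=7,interpolation=cv2.INTER_CUBIC)
cv2.imwrite("pics/crop.png",crop[:,:,::-1])
print(ray(c,[[320,200]],.06)-ray(c,[[320,200]],.0))
E
```

```text
[ 0.4988 -0.0008  0.012 ] [0.1498 0.1588] [ -84.8 -175.2] [317.1 195.4]
[0.4918 0.2795 0.012 ] [0.1581 0.1523] [ -20.6 -111.7] [221.3 197.5]
[ 0.575  -0.3135  0.012 ] [0.1909 0.1894] [ -73.1 -164.4] [422.2 170.2]
[[-0.00326352  0.00162631  0.06      ]]
```

View pics/crop.png

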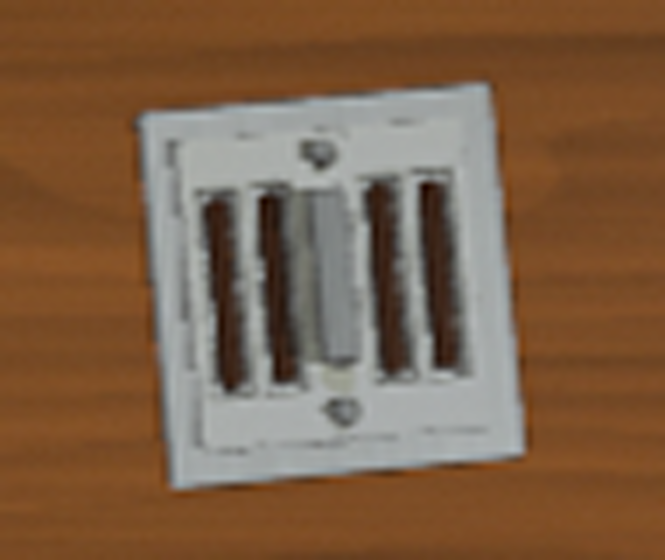

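Sizes match what was given. The slotted station is at (0.499, -0.001) with yaw about 5°, and the slab at (0.575, -0.3135) with yaw about 16°. I'm moving above the frame.

Emit:
{"method": "move_arm", "body": {"series": [{"grip": 1, "xyz": [-15, 16, 0], "angular": [0, 0, 0.01]}, {"grip": 1, "xyz": [-45, 47, 0], "angular": [0, 0, 0.03]}, {"grip": 1, "xyz": [-78, 82, 0], "angular": [0, 0, 0.05]}, {"grip": 1, "xyz": [-111, 117, 0], "angular": [0, 0, 0.07]}, {"grip": 1, "xyz": [-144, 152, 0], "angular": [0, 0, 0.09]}, {"grip": 1, "xyz": [-177, 187, 0], "angular": [0, 0, 0.11]}, {"grip": 1, "xyz": [-210, 221, 0], "angular": [0, 0, 0.12]}, {"grip": 1, "xyz": [-243, 256, 0], "angular": [0, 0, 0.13]}, {"grip": 1, "xyz": [-276, 290, 0], "angular": [0, 0, 0.14]}, {"grip": 1, "xyz": [-309, 325, 0], "angular": [0, 0, 0.145]}]}}

```text
time_s: 1.1
tcp_pos: [0.37, -0.2191, 0.2475]
ee_rot: [[-0.996, -0.086, 0.0], [-0.086, 0.996, 0.0], [-0.0, 0.0, -1.0]]
wrist_force: [0.6, -1.1, 0.9]
gripper_width: 1.0
gripper_force: 0.0
```

Emit:
{"method": "move_arm", "body": {"series": [{"grip": 1, "xyz": [-28, 40, 0], "angular": [0, 0, 0]}, {"grip": 1, "xyz": [-56, 79, 0], "angular": [0, 0, 0]}, {"grip": 1, "xyz": [-84, 118, 0], "angular": [0, 0, 0]}, {"grip": 1, "xyz": [-110, 155, 0], "angular": [0, 0, 0]}, {"grip": 1, "xyz": [-132, 186, 0], "angular": [0, 0, 0]}, {"grip": 1, "xyz": [-147, 208, 0], "angular": [0, 0, 0]}, {"grip": 1, "xyz": [-147, 208, 0], "angular": [0, 0, 0]}, {"grip": 1, "xyz": [-147, 208, 0], "angular": [0, 0, 0]}]}}

```text
time_s: 1.9
tcp_pos: [0.4977, -0.0007, 0.2469]
ee_rot: [[-0.996, -0.088, -0.002], [-0.088, 0.996, -0.0], [0.002, -0.0, -1.0]]
wrist_force: [-0.2, 0.4, -0.3]
gripper_width: 1.0
gripper_force: 0.0
```

Run:
```python
from station import r
import cv2,pickle
s=r.sense();c=r.capture("wrist");c["s"]=s;pickle.dump(c,open("pics/w1.pkl","wb"));cv2.imwrite("pics/w1.png",c["img"][:,:,::-1])
print(s["tcp_pos"],s["ee_rot"].round(4),c["hand_eye"].round(3))
```

```text
[ 0.49772639 -0.00072822  0.24691129] [[-9.962e-01 -8.760e-02 -1.700e-03]
 [-8.760e-02  9.962e-01 -3.000e-04]
 [ 1.700e-03 -2.000e-04 -1.000e+00]] [[ 0.001 -0.969 -0.246  0.067]
 [ 1.     0.001 -0.     0.002]
 [ 0.001 -0.246  0.969 -0.137]
 [ 0.     0.     0.     1.   ]]
```

View pics/w1.png

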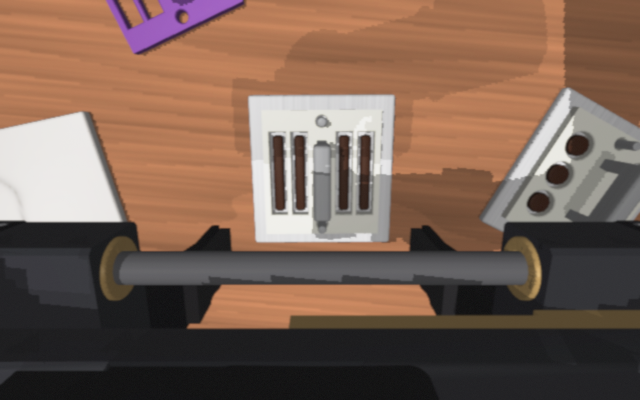

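The wrist picture shows the slotted frame at px ~(322,168), handle bar spanning u 314–330 and v 143–222, and it is square to the jaws.

```bash
cat >> h.py <<'E'
def wray(c,uv,z):
    s=c["s"];H=c["hand_eye"];R=s["ee_rot"];uv=np.array(uv,float).reshape(-1,2)
    d=np.c_[uv,np.ones(len(uv))]@np.linalg.inv(c["camera_matrix"]).T@(R@H[:3,:3]).T
    o=R@H[:3,3]+s["tcp_pos"]
    return o+d*((z-o[2])/d[:,2:])
E
python3 - <<'E'
import pickle,cv2,numpy as np
from h import wray
c=pickle.load(open("pics/w1.pkl","rb"));im=c["img"]
hsv=cv2.cvtColor(im,cv2.COLOR_RGB2HSV)
m=((hsv[...,1]<60)&(hsv[...,2]>110)).astype(np.uint8);m[:,:235]=0;m[:,410:]=0;m[245:]=0;m[:85]=0
k=max(cv2.findContours(m,0,1)[0],key=cv2.contourArea)
b=cv2.boxPoints(cv2.minAreaRect(k));print(b.round(0).tolist(),wray(c,b,.012).round(4).tolist(),wray(c,b,.012).mean(0))
for v in (160,175,190,205): print(v,im[v,308:338].mean(1).astype(int).tolist())
print(im[130:235,322].mean(1).astype(int).tolist())
crop=cv2.resize(im[90:245,245:400],None,fx=3.8,fy=3.8,interpolation=cv2.INTER_CUBIC)
cv2.imwrite("pics/crop2.png",crop[:,:,::-1])
print(wray(c,[[322,143],[322,190],[322,205],[322,222]],.074))
E
```

```text
[[248.0, 95.0], [394.0, 94.0], [395.0, 241.0], [249.0, 242.0]] [[0.4266, -0.0788, 0.012], [0.4121, 0.0681, 0.012], [0.5692, 0.0919, 0.012], [0.5855, -0.0709, 0.012]] [0.49836132 0.00259756 0.012     ]
160 [226, 236, 238, 236, 220, 179, 161, 167, 174, 177, 177, 175, 174, 172, 171, 169, 168, 166, 165, 159, 148, 134, 133, 153, 169, 171, 165, 155, 152, 148]
175 [226, 234, 237, 235, 212, 150, 116, 117, 123, 126, 126, 125, 125, 124, 125, 122, 117, 110, 107, 105, 100, 101, 119, 149, 168, 170, 164, 155, 153, 147]
190 [226, 232, 234, 219, 179, 143, 117, 118, 125, 129, 130, 129, 128, 127, 128, 127, 127, 126, 125, 122, 116, 111, 120, 146, 166, 170, 164, 155, 150, 138]
205 [220, 230, 236, 234, 216, 156, 114, 115, 123, 128, 128, 127, 126, 127, 127, 127, 126, 125, 124, 120, 115, 110, 122, 148, 167, 168, 158, 146, 142, 131]
[224, 224, 224, 224, 224, 224, 224, 224, 223, 214, 165, 107, 84, 81, 85, 99, 127, 151, 164, 171, 172, 171, 171, 172, 172, 172, 171, 171, 172, 171, 171, 171, 171, 170, 170, 171, 170, 171, 171, 171, 170, 159, 124, 105, 110, 125, 128, 130, 129, 128, 128, 128, 128, 128, 128, 128, 128, 128, 128, 128, 128, 128, 127, 128, 128, 128, 127, 128, 128, 127, 127, 127, 127, 127, 127, 127, 126, 127, 127, 127, 126, 126, 126, 126, 126, 126, 126, 126, 125, 123, 110, 90, 79, 78, 78, 87, 106, 126, 131, 129, 129, 127, 128, 139, 151]
[[ 0.46181966 -0.00062754  0.074     ]
 [ 0.5036553   0.00315532  0.074     ]
 [ 0.51759872  0.0044161   0.074     ]
 [ 0.53376709  0.00587808  0.074     ]]
```

View pics/crop2.png

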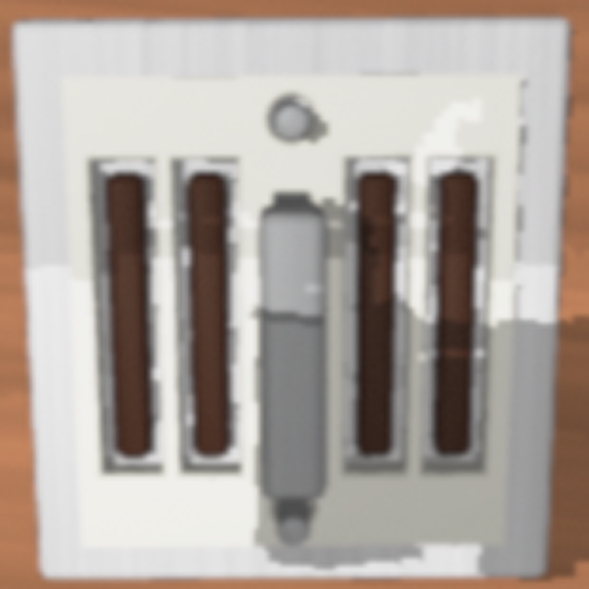

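Emit:
{"method": "move_arm", "body": {"series": [{"grip": 1, "xyz": [-1, 2, 20], "angular": [0, 0, 0]}, {"grip": 1, "xyz": [-1, 2, 50], "angular": [0, 0, 0]}, {"grip": 1, "xyz": [-1, 2, 80], "angular": [0, 0, 0]}, {"grip": 1, "xyz": [-1, 2, 108], "angular": [0, 0, 0]}, {"grip": 1, "xyz": [-1, 2, 132], "angular": [0, 0, 0]}, {"grip": 1, "xyz": [-1, 2, 152], "angular": [0, 0, 0]}, {"grip": 1, "xyz": [-1, 2, 166], "angular": [0, 0, 0]}, {"grip": 1, "xyz": [-1, 2, 174], "angular": [0, 0, 0]}, {"grip": 1, "xyz": [-1, 2, 179], "angular": [0, 0, 0]}, {"grip": 1, "xyz": [-1, 2, 179], "angular": [0, 0, 0]}]}}

```text
time_s: 2.95
tcp_pos: [0.4987, 0.0006, 0.0685]
ee_rot: [[-0.996, -0.086, -0.0], [-0.086, 0.996, -0.0], [0.0, -0.0, -1.0]]
wrist_force: [-0.3, -0.6, -1.0]
gripper_width: 0.999
gripper_force: 0.0
```

Emit:
{"method": "move_arm", "body": {"series": [{"grip": 0.5, "xyz": [0, 0, 0], "angular": [0, 0, 0]}, {"grip": 0.3, "xyz": [0, 0, 0], "angular": [0, 0, 0]}, {"grip": 0.3, "xyz": [0, 0, 0], "angular": [0, 0, 0]}, {"grip": 0.3, "xyz": [0, 0, 0], "angular": [0, 0, 0]}, {"grip": 0.3, "xyz": [0, 0, 0], "angular": [0, 0, 0]}, {"grip": 0.3, "xyz": [0, 0, 0], "angular": [0, 0, 0]}]}}

```text
time_s: 3.55
tcp_pos: [0.4989, 0.0011, 0.0686]
ee_rot: [[-0.996, -0.087, 0.0], [-0.087, 0.996, 0.0], [-0.0, 0.0, -1.0]]
wrist_force: [-0.0, -0.4, -0.5]
gripper_width: 0.538
gripper_force: 0.0
```

Run:
```python
from station import r
import cv2,pickle
s=r.sense();c=r.capture("wrist");c["s"]=s;pickle.dump(c,open("pics/w2.pkl","wb"));cv2.imwrite("pics/w2.png",c["img"][:,:,::-1])
print(s["tcp_pos"],s["ee_rot"].round(4),s["gripper_width"],s["wrist_force"])
```

```text
[0.49893646 0.00113172 0.06862815] [[-9.962e-01 -8.680e-02  1.000e-04]
 [-8.680e-02  9.962e-01  1.000e-04]
 [-1.000e-04  1.000e-04 -1.000e+00]] 0.5380495856794849 [-0.04641603 -0.37115298 -0.49183044]
```

View pics/w2.png

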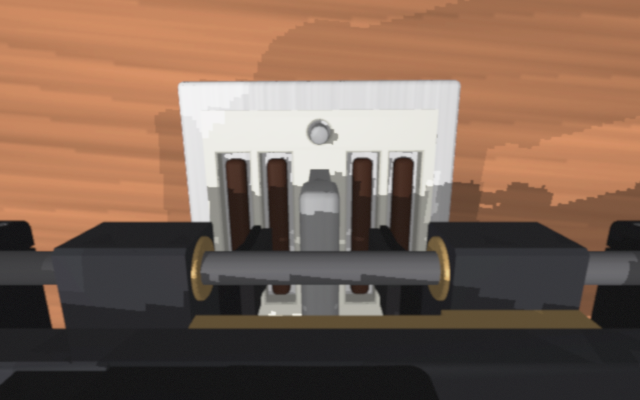

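The wrist view shows the bar (u≈319) centred between the jaws (u≈320), square to them. Closing now.

Emit:
{"method": "move_arm", "body": {"series": [{"grip": 0.3, "xyz": [0, 0, 0], "angular": [0, 0, 0]}, {"grip": 0.2, "xyz": [0, 0, 0], "angular": [0, 0, 0]}, {"grip": 0.1, "xyz": [0, 0, 0], "angular": [0, 0, 0]}, {"grip": 0, "xyz": [0, 0, 0], "angular": [0, 0, 0]}, {"grip": 0, "xyz": [0, 0, 0], "angular": [0, 0, 0]}, {"grip": 0, "xyz": [0, 0, 0], "angular": [0, 0, 0]}, {"grip": 0, "xyz": [0, 0, 0], "angular": [0, 0, 0]}, {"grip": 0, "xyz": [0, 0, 0], "angular": [0, 0, 0]}, {"grip": 0, "xyz": [0, 0, 0], "angular": [0, 0, 0]}, {"grip": 0, "xyz": [0, 0, 0], "angular": [0, 0, 0]}]}}

```text
time_s: 4.6
tcp_pos: [0.4989, 0.001, 0.0685]
ee_rot: [[-0.996, -0.087, -0.0], [-0.087, 0.996, -0.0], [0.0, -0.0, -1.0]]
wrist_force: [0.4, -0.6, 0.4]
gripper_width: 0.178
gripper_force: 30.0
```

Gripped: 15.5 mm opening, 30 N, no side load. Lifting slowly.

Emit:
{"method": "move_arm", "body": {"series": [{"grip": 0, "xyz": [0, 0, -2], "angular": [0, 0, 0]}, {"grip": 0, "xyz": [0, 0, -5], "angular": [0, 0, 0]}, {"grip": 0, "xyz": [0, 0, -9], "angular": [0, 0, 0]}, {"grip": 0, "xyz": [0, 0, -14], "angular": [0, 0, 0]}, {"grip": 0, "xyz": [0, 0, -20], "angular": [0, 0, 0]}, {"grip": 0, "xyz": [0, 0, -27], "angular": [0, 0, 0]}, {"grip": 0, "xyz": [0, 0, -34], "angular": [0, 0, 0]}, {"grip": 0, "xyz": [0, 0, -42], "angular": [0, 0, 0]}, {"grip": 0, "xyz": [0, 0, -50], "angular": [0, 0, 0]}, {"grip": 0, "xyz": [0, 0, -58], "angular": [0, 0, 0]}]}}

```text
time_s: 5.6
tcp_pos: [0.4989, 0.0011, 0.1273]
ee_rot: [[-0.996, -0.087, 0.0], [-0.087, 0.996, 0.0], [-0.0, 0.0, -1.0]]
wrist_force: [0.0, 0.2, -4.7]
gripper_width: 0.18
gripper_force: 30.0
```

Emit:
{"method": "move_arm", "body": {"series": [{"grip": 0, "xyz": [0, 0, -10], "angular": [0, 0, 0]}, {"grip": 0, "xyz": [0, 0, -22], "angular": [0, 0, 0]}, {"grip": 0, "xyz": [0, 0, -30], "angular": [0, 0, 0]}, {"grip": 0, "xyz": [0, 0, -34], "angular": [0, 0, 0]}, {"grip": 0, "xyz": [0, 0, -34], "angular": [0, 0, 0]}, {"grip": 0, "xyz": [0, 0, -34], "angular": [0, 0, 0]}]}}

```text
time_s: 6.2
tcp_pos: [0.4985, 0.001, 0.1602]
ee_rot: [[-0.996, -0.086, -0.001], [-0.086, 0.996, -0.0], [0.001, 0.0, -1.0]]
wrist_force: [0.1, -0.8, -3.9]
gripper_width: 0.18
gripper_force: 30.0
```

Run:
```python
from station import r
import cv2,pickle
s=r.sense();c=r.capture("wrist");c["s"]=s;cv2.imwrite("pics/w3.png",c["img"][:,:,::-1])
print(s["tcp_pos"],s["gripper_width"],s["wrist_force"],s["moment"],s["joints"].round(1))
```

```text
[0.49852422 0.00100163 0.1601985 ] 0.1800105986227508 [ 0.08502724 -0.76398461 -3.86075058] [ 0.01590428  0.00040119 -0.03420339] [  18.8   14.8  -24.1   -0.   -51.1 -103.8]
```

View pics/w3.png

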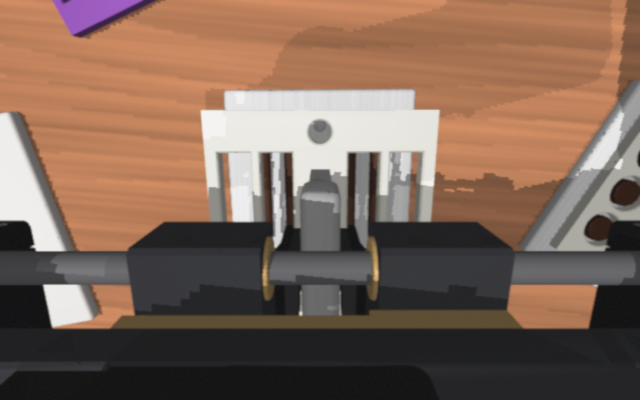

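The frame is clear of the pins and level, and the set bars stayed behind on the station (seen through the slots, u 225–415). The wrist force of about 4 N fits the frame's weight. Carrying it to the slab.

Emit:
{"method": "move_arm", "body": {"series": [{"grip": 0, "xyz": [-1, -6, 0], "angular": [0, 0, -0.005]}, {"grip": 0, "xyz": [-3, -20, 0], "angular": [0, 0, -0.014]}, {"grip": 0, "xyz": [-6, -42, 0], "angular": [0, 0, -0.027]}, {"grip": 0, "xyz": [-11, -70, 0], "angular": [0, 0, -0.043]}, {"grip": 0, "xyz": [-15, -100, 0], "angular": [0, 0, -0.062]}, {"grip": 0, "xyz": [-20, -130, 0], "angular": [0, 0, -0.081]}, {"grip": 0, "xyz": [-25, -160, 0], "angular": [0, 0, -0.1]}, {"grip": 0, "xyz": [-29, -190, 0], "angular": [0, 0, -0.118]}, {"grip": 0, "xyz": [-34, -220, 0], "angular": [0, 0, -0.136]}, {"grip": 0, "xyz": [-38, -248, 0], "angular": [0, 0, -0.152]}]}}

```text
time_s: 7.25
tcp_pos: [0.5582, -0.2445, 0.1597]
ee_rot: [[-0.972, -0.237, -0.001], [-0.237, 0.972, 0.0], [0.001, 0.0, -1.0]]
wrist_force: [0.2, -0.6, -4.7]
gripper_width: 0.18
gripper_force: 30.0
```

Emit:
{"method": "move_arm", "body": {"series": [{"grip": 0, "xyz": [0, -22, 0], "angular": [0, 0, -0.015]}, {"grip": 0, "xyz": [0, -40, 0], "angular": [0, 0, -0.028]}, {"grip": 0, "xyz": [0, -54, 0], "angular": [0, 0, -0.036]}, {"grip": 0, "xyz": [0, -63, 0], "angular": [0, 0, -0.041]}, {"grip": 0, "xyz": [0, -69, 0], "angular": [0, 0, -0.043]}, {"grip": 0, "xyz": [0, -71, 0], "angular": [0, 0, -0.043]}, {"grip": 0, "xyz": [0, -71, 0], "angular": [0, 0, -0.043]}, {"grip": 0, "xyz": [0, -71, 0], "angular": [0, 0, -0.043]}]}}

```text
time_s: 8.05
tcp_pos: [0.575, -0.3111, 0.1606]
ee_rot: [[-0.96, -0.279, -0.0], [-0.279, 0.96, 0.0], [0.0, 0.0, -1.0]]
wrist_force: [-0.2, -0.6, -3.7]
gripper_width: 0.18
gripper_force: 30.0
```

Run:
```python
from station import r
import cv2,pickle
s=r.sense();c=r.capture("wrist");c["s"]=s;pickle.dump(c,open("pics/w4.pkl","wb"));cv2.imwrite("pics/w4.png",c["img"][:,:,::-1])
print(s["tcp_pos"],s["ee_rot"].round(4),s["wrist_force"])
from h import *
print(wray(c,[[320,112]],.022+.0916),)
```

```text
[ 0.57500648 -0.31106586  0.16063538] [[-9.604e-01 -2.787e-01 -1.000e-04]
 [-2.787e-01  9.604e-01  2.000e-04]
 [ 1.000e-04  3.000e-04 -1.000e+00]] [-0.15300116 -0.63324645 -3.7271744 ]
[[ 0.51347364 -0.32721383  0.1136    ]]
```

View pics/w4.png

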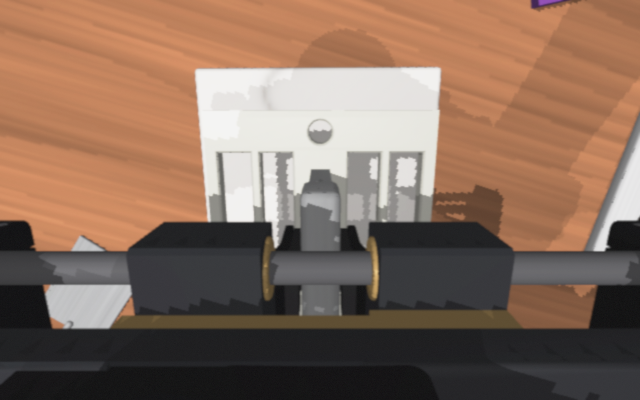

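The slab's near edge shows at px (196,70)–(441,68), parallel to the frame and centred at u≈318.5. I'll check its distance.

Run:
```python
import pickle
from h import *
c=pickle.load(open("pics/w4.pkl","rb"));s=c["s"]
w=wray(c,[[196,70],[441,68]],.012);print(w,((w-s["tcp_pos"])@s["ee_rot"]).round(4))
```

```text
[[ 0.51166635 -0.42641712  0.012     ]
 [ 0.45800448 -0.24735225  0.012     ]] [[ 0.093  -0.0932  0.1486]
 [ 0.0946  0.0938  0.1487]]
```

Centred within about 1 mm. Descending 92 mm, slow at the end.

Emit:
{"method": "move_arm", "body": {"series": [{"grip": 0, "xyz": [-1, 0, 8], "angular": [0, 0, 0]}, {"grip": 0, "xyz": [-1, 0, 22], "angular": [0, 0, 0]}, {"grip": 0, "xyz": [-1, 0, 38], "angular": [0, 0, 0]}, {"grip": 0, "xyz": [-1, 0, 53], "angular": [0, 0, 0]}, {"grip": 0, "xyz": [-1, 0, 65], "angular": [0, 0, 0]}, {"grip": 0, "xyz": [-1, 0, 74], "angular": [0, 0, 0]}, {"grip": 0, "xyz": [-1, 0, 80], "angular": [0, 0, 0]}, {"grip": 0, "xyz": [-1, 0, 84], "angular": [0, 0, 0]}, {"grip": 0, "xyz": [-1, 0, 86], "angular": [0, 0, 0]}, {"grip": 0, "xyz": [-1, 0, 87], "angular": [0, 0, 0]}]}}

```text
time_s: 9.1
tcp_pos: [0.5763, -0.3115, 0.0738]
ee_rot: [[-0.961, -0.278, 0.001], [-0.278, 0.961, -0.0], [-0.001, -0.0, -1.0]]
wrist_force: [-0.3, 0.1, -4.3]
gripper_width: 0.184
gripper_force: 30.0
```

Emit:
{"method": "move_arm", "body": {"series": [{"grip": 0, "xyz": [0, 0, 0.5], "angular": [0, 0, 0]}, {"grip": 0, "xyz": [0, 0, 1], "angular": [0, 0, 0]}, {"grip": 0, "xyz": [0, 0, 1.5], "angular": [0, 0, 0]}, {"grip": 0, "xyz": [0, 0, 2], "angular": [0, 0, 0]}, {"grip": 0, "xyz": [0, 0, 2.5], "angular": [0, 0, 0]}, {"grip": 0, "xyz": [0, 0, 3], "angular": [0, 0, 0]}, {"grip": 0, "xyz": [0, 0, 3.5], "angular": [0, 0, 0]}, {"grip": 0, "xyz": [0, 0, 4], "angular": [0, 0, 0]}, {"grip": 0, "xyz": [0, 0, 4], "angular": [0, 0, 0]}]}}

```text
time_s: 10.0
tcp_pos: [0.576, -0.3114, 0.0694]
ee_rot: [[-0.961, -0.278, -0.0], [-0.278, 0.961, 0.0], [0.0, 0.0, -1.0]]
wrist_force: [0.2, -0.3, -3.5]
gripper_width: 0.18
gripper_force: 30.0
```

Emit:
{"method": "move_arm", "body": {"series": [{"grip": 0, "xyz": [0, 0, 0.3], "angular": [0, 0, 0]}, {"grip": 0, "xyz": [0, 0, 0.6], "angular": [0, 0, 0]}, {"grip": 0, "xyz": [0, 0, 0.9], "angular": [0, 0, 0]}, {"grip": 0, "xyz": [0, 0, 1.0], "angular": [0, 0, 0]}, {"grip": 0, "xyz": [0, 0, 1.0], "angular": [0, 0, 0]}]}}

```text
time_s: 10.5
tcp_pos: [0.576, -0.3114, 0.0686]
ee_rot: [[-0.961, -0.278, 0.0], [-0.278, 0.961, -0.0], [-0.0, -0.0, -1.0]]
wrist_force: [0.3, 1.4, -3.7]
gripper_width: 0.181
gripper_force: 30.0
```

Emit:
{"method": "move_arm", "body": {"series": [{"grip": 0, "xyz": [0, 0, 0.3], "angular": [0, 0, 0]}, {"grip": 0, "xyz": [0, 0, 0.6], "angular": [0, 0, 0]}, {"grip": 0, "xyz": [0, 0, 0.8], "angular": [0, 0, 0]}, {"grip": 0, "xyz": [0, 0, 0.8], "angular": [0, 0, 0]}]}}

```text
time_s: 10.9
tcp_pos: [0.576, -0.3114, 0.0686]
ee_rot: [[-0.961, -0.278, 0.0], [-0.278, 0.961, -0.0], [-0.0, -0.0, -1.0]]
wrist_force: [-2.3, 1.3, 3.4]
gripper_width: 0.179
gripper_force: 30.0
```

The force rose from -3.7 to +3.4 N and z stopped changing, so the frame is resting on the slab. Opening.

Emit:
{"method": "move_arm", "body": {"series": [{"grip": 0.25, "xyz": [0, 0, 0], "angular": [0, 0, 0]}, {"grip": 0.4, "xyz": [0, 0, 0], "angular": [0, 0, 0]}, {"grip": 0.6, "xyz": [0, 0, 0], "angular": [0, 0, 0]}, {"grip": 0.8, "xyz": [0, 0, 0], "angular": [0, 0, 0]}, {"grip": 0.8, "xyz": [0, 0, 0], "angular": [0, 0, 0]}, {"grip": 0.8, "xyz": [0, 0, 0], "angular": [0, 0, 0]}, {"grip": 0.8, "xyz": [0, 0, 0], "angular": [0, 0, 0]}, {"grip": 0.8, "xyz": [0, 0, 0], "angular": [0, 0, 0]}]}}

```text
time_s: 11.7
tcp_pos: [0.576, -0.3114, 0.0677]
ee_rot: [[-0.961, -0.278, 0.0], [-0.278, 0.961, -0.0], [-0.0, -0.0, -1.0]]
wrist_force: [-0.7, 0.2, -0.1]
gripper_width: 0.77
gripper_force: 0.0
```

Emit:
{"method": "move_arm", "body": {"series": [{"grip": 0.8, "xyz": [0, 0, -5], "angular": [0, 0, 0]}, {"grip": 0.8, "xyz": [0, 0, -15], "angular": [0, 0, 0]}, {"grip": 0.8, "xyz": [0, 0, -30], "angular": [0, 0, 0]}, {"grip": 0.8, "xyz": [0, 0, -50], "angular": [0, 0, 0]}, {"grip": 0.8, "xyz": [0, 0, -75], "angular": [0, 0, 0]}, {"grip": 0.8, "xyz": [0, 0, -105], "angular": [0, 0, 0]}, {"grip": 0.8, "xyz": [0, 0, -135], "angular": [0, 0, 0]}, {"grip": 0.8, "xyz": [0, 0, -160], "angular": [0, 0, 0]}, {"grip": 0.8, "xyz": [0, 0, -170], "angular": [0, 0, 0]}, {"grip": 0.8, "xyz": [0, 0, -170], "angular": [0, 0, 0]}]}}

```text
time_s: 12.7
tcp_pos: [0.5766, -0.3116, 0.24]
ee_rot: [[-0.961, -0.278, 0.004], [-0.278, 0.961, -0.001], [-0.004, -0.002, -1.0]]
wrist_force: [-0.7, 0.4, 0.1]
gripper_width: 0.805
gripper_force: 0.0
```

Run:
```python
from station import r
import cv2
c=r.capture("wrist");cv2.imwrite("pics/w5.png",c["img"][:,:,::-1])
```

```text
(no output)
```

View pics/w5.png

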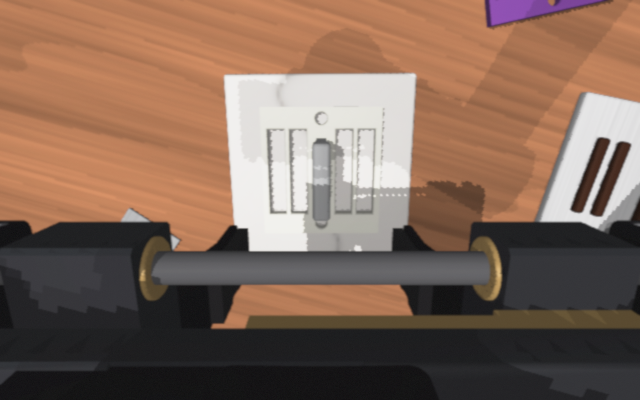

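The frame lies flat and centred on the slab (px ~321,170) with the gripper clear, and the bars are still on the station at right. Handing in.

```bash
python3 -c "
from station import r
print(r.finish_job())"
```

```text
the job is handed in; nothing more can be done
None
```

The slotted frame was lifted level off its pins and set down flat in the middle of the marble slab, released only once it rested there; the round-hole frame was not touched, and the job was handed in at about 13 s.

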